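Press the proud stopper home

TASK

Three amber bottles with white push-in stoppers stand on the bench, and one stopper is standing proud of its bottle. Press that stopper gently down with the fingertips until it is fully home, then withdraw. Do not lift anything or push the bottle about; leave the other two bottles untouched and disturb nothing else on the bench.

Things in the scene. Friction and masses are not known exactly. Their poses are not given: they have to be found in the camera images.
- bottle_a: loose round amber glass bottle, 56 mm diameter, 0.25 to 0.5 kg, the one whose stopper stands proud, 8 to 11 mm at the start. Origin: centre of its underside, z up. Shoulder at 58 to 73 mm, neck 28 mm wide, rim 35 mm wide with its top 88 mm above the origin. The three bottles are alike and stand in any order.
- stopper_a_top (a point): centre of the flat top of the white polythene push-in stopper of bottle_a. The stopper's head is 35 mm in diameter and 12 mm high; fully home its top is 100 mm above the bottle's underside, standing proud it is higher and a narrower 20 mm white shank shows below the head.
- stopper_a (a joint): how far the stopper of bottle_a stands proud, in m: 0 = fully home with its head on the rim, growing upward, stop at 0.014. It slides along the bottle's axis against a steady friction of about 3 N, has no spring, stays where it is left and meets a hard stop at 0.
- bottle_b: loose round amber glass bottle, 56 mm diameter, 0.25 to 0.5 kg, one of the two whose stoppers are fully home; leave it alone. Origin: centre of its underside, z up. Shoulder at 58 to 73 mm, neck 28 mm wide, rim 35 mm wide with its top 88 mm above the origin. The three bottles are alike and stand in any order.
- stopper_b_top (a point): centre of the flat top of the white polythene push-in stopper of bottle_b. The stopper's head is 35 mm in diameter and 12 mm high; fully home its top is 100 mm above the bottle's underside, standing proud it is higher and a narrower 20 mm white shank shows below the head.
- stopper_b (a joint): how far the stopper of bottle_b stands proud, in m: 0 = fully home with its head on the rim, growing upward, stop at 0.014. It slides along the bottle's axis against a steady friction of about 3 N, has no spring, stays where it is left and meets a hard stop at 0.
- bottle_c: loose round amber glass bottle, 56 mm diameter, 0.25 to 0.5 kg, one of the two whose stoppers are fully home; leave it alone. Origin: centre of its underside, z up. Shoulder at 58 to 73 mm, neck 28 mm wide, rim 35 mm wide with its top 88 mm above the origin. The three bottles are alike and stand in any order.
- stopper_c_top (a point): centre of the flat top of the white polythene push-in stopper of bottle_c. The stopper's head is 35 mm in diameter and 12 mm high; fully home its top is 100 mm above the bottle's underside, standing proud it is higher and a narrower 20 mm white shank shows below the head.
- stopper_c (a joint): how far the stopper of bottle_c stands proud, in m: 0 = fully home with its head on the rim, growing upward, stop at 0.014. It slides along the bottle's axis against a steady friction of about 3 N, has no spring, stays where it is left and meets a hard stop at 0.
- jar: white polythene bottle with screw cap, 52 mm diameter, 100 mm high, loose; a bystander to leave alone. Origin: centre of its underside, z up.
- flask: empty clear conical flask, 64 mm diameter, 114 mm high, loose; a bystander to leave alone. Origin: centre of its underside, z up.
There are look-alikes about, which are no part of the job. What is shaped like the bottle_a but green is not meant.

How it is judged:
By the outcome, as a careful person would: the job done as asked, in the order asked, and still so for the second after the job is handed in, with the robot touching nothing.
It also fails if it takes over 32 s, if anything falls off the work surface, if the arm or the gripper's body presses on something with over 40 N, if the wrist force passes 120 N, or if a joint passes its speed limit or range.

ROBOT

A 7-joint arm with a two-finger parallel gripper is mounted at the origin on a cart in front of the work surface, level with it; the furniture and walls round the work are solid. World frame = base frame: x ahead of the robot, y to its left, z up, the work surface at z = 0. Lengths are in mm, angles in rad, forces in N, time in s.
With the tool pointing down it reaches from about 425 to 875 mm from the base axis. Payload 4.7 kg.
Tool frame: the origin (TCP) lies midway between the tips of the shut fingers; the grasp point (between the pads) lies 19 mm behind it; z points along the fingers, y is the direction in which the jaws open and shut (so a half turn about z gives the same grasp; the last joint's range is limited). The gripper opens to 87 mm and grips with 3 to 60 N. Pads are 19 mm wide; open, the fingers measure 117 mm over their backs; the gripper's body (75 mm by 190 mm) begins 51 mm behind the grasp point.
Start: joints at [-1.308, 0.321, -0.07, 1.45, 0.023, 1.371, -0.057], TCP at [160.084, 629.999, 222.587] pointing down, gripper open.
Joint ranges: [-2.86, 2.86], [-0.3, 2.09], [-1.38, 1.24], [0.06, 2.45], [-1.56, 4.7], [0.09, 2.05], [-2.69, 2.69]. Speed limits (rad/s): [2.57, 2.57, 3.14, 3.14, 3.14, 3.14, 3.14].

INTERFACE

Orientations are given as a rotation vector (axis times angle).
In Python, from rig import r gives the robot as it stands. The module is installed in compiled form; this text tells all that it offers.
- The arm moves only by the shell command python3 -m creep 'ROWS' [OPENING] [FORCE]. ROWS is JSON, a list of rows, each a list of 6 numbers: the shift along the tool's x, y, z in cm, then the turn, a rotation vector about the tool's x, y, z in degrees. In form: [[tx, ty, tz, wx, wy, wz], ...]. A call has exactly 10 rows; each row is the pose to reach, as a shift and turn from the pose commanded when the call began, along the tool's axes at that moment; what a row does not reach only later rows make up. A row lasts 1/10 s, in which the tool goes at most 50 mm and 8.59 degrees, less where a joint would pass 70% of its speed; a pose out of reach is approached as far as the arm can. A call with a gripper value outside its range is refused whole. OPENING is the finger opening in cm, from 0 to 8.7, set as the call begins (- or left out, the last holds). The fingers move at their own pace and stop on an object; FORCE is the grip in N (left out, the last holds). Time passes only in rows, so rows that repeat a pose let the fingers close, or fill a call up. It gives the time, the measured TCP pose, the force and the opening at its end, in the units of the state.
- r.get_state(): the state, without advancing time (a new reading comes with each control period).
- r.read_camera(name): name is "side" or "top" or "wrist"; returns a dict with "image" (420x560x3 uint8, red, green, blue), "range_z" (420x560 float32, mm along the optical axis (not along the pixel's ray), 0 where there is no reading), "intrinsics" (3x3 intrinsics, pixels), "cam_to_world" (4x4, takes a point from camera to world coordinates); the wrist camera has in their place "T_tool_cam" (4x4, takes a point from camera to tool coordinates, whose origin is the TCP and whose axes are the flange's). Camera axes: x right, y up, looking along -z (the intrinsics and any distortion apply to the point x, -y, -z); pixel columns grow to the right and rows downward; lengths in mm; the calibration is good to about 2 mm. A picture is of the moment at which its call begins: read the wrist's pose just before it.
- r.hand_in(): hands the job in, once; it reports no verdict.
The state is a dict: "clock": time; "qpos": joint angles; "dq": joint speeds; "effort": joint torques, N m; "ee_pos": TCP position; "ee_rot": TCP orientation; "force": force on the tool from outside, world axes, zero at the start; "torque": the same for the moment, N m; "opening": finger opening in mm.
Only numpy, scipy, OpenCV 4.12 (cv2) and the standard library are available. Lean on these libraries where they do the work, as an engineer would, in place of code of your own. Each camera call takes 0.05 s, during which the arm holds its last target.

## Working session

There is one attempt and no reset: what is moved stays moved. The work goes in short steps, Python scripts to look and compute and a shell command to move; the robot and the scene stay as the last step left them, time stands still between calls to the robot, and variables do not carry over. Pictures are saved under pics/ and viewed, and the job is handed in when it is done.

```bash
mkdir -p pics
python3 - <<'E'
from rig import r
import cv2, numpy as np
s=r.get_state(); print(s)
for n in ("side","top","wrist"):
    c=r.read_camera(n); cv2.imwrite(f"pics/{n}0.png",c["image"][:,:,::-1]); np.savez(f"{n}0.npz",**c)
    print(n,c["intrinsics"].tolist(),{k:np.round(v,3).tolist() for k,v in c.items() if k in("cam_to_world","T_tool_cam")}, [k for k in c])
E
```

```text
{'clock': 0.0, 'qpos': array([-1.3079184 ,  0.32181175, -0.07006162,  1.45171016,  0.02260768,
        1.37078933, -0.05690745]), 'dq': array([-8.06834579e-06, -6.00407555e-06, -3.58755065e-04,  4.99373266e-04,
        4.80716171e-04,  7.97329890e-04,  1.46356199e-03]), 'effort': array([ 4.14947754e-04, -4.91282988e+01, -4.03995272e-01, -3.12522161e+01,
       -6.41465862e-02,  4.35140566e-02,  1.51368263e-04]), 'ee_pos': array([159.96860546, 629.4221426 , 221.45099356]), 'ee_rot': array([-3.89751329e-01, -3.11719459e+00,  3.02842160e-03]), 'force': array([-0.40270737,  0.9809403 ,  0.94152726]), 'torque': array([ 0.00393822, -0.02275187,  0.0461337 ]), 'opening': 86.86110142772189}
side [[505.8027574897497, 0.0, 285.24536154862625], [0.0, 505.8027574897497, 210.57733653083795], [0.0, 0.0, 1.0]] {'cam_to_world': [[-0.916, 0.167, -0.364, 250.684], [-0.401, -0.386, 0.831, 898.568], [-0.002, 0.907, 0.421, 476.7], [0.0, 0.0, 0.0, 1.0]]} ['image', 'range_z', 'intrinsics', 'cam_to_world']
top [[493.9207344725439, 0.0, 277.66950348747525], [0.0, 493.9207344725439, 208.61766861368883], [0.0, 0.0, 1.0]] {'cam_to_world': [[-0.022, 0.981, -0.192, 399.869], [-1.0, -0.021, 0.003, 128.018], [-0.001, 0.192, 0.981, 1051.924], [0.0, 0.0, 0.0, 1.0]]} ['image', 'range_z', 'intrinsics', 'cam_to_world']
wrist [[313.546572685413, 0.0, 278.55943928393714], [0.0, 313.546572685413, 206.99467489413595], [0.0, 0.0, 1.0]] {'T_tool_cam': [[-0.0, 0.96, 0.281, 77.342], [1.0, 0.0, 0.001, -0.917], [0.0, 0.281, -0.96, -161.755], [0.0, 0.0, 0.0, 1.0]]} ['image', 'range_z', 'intrinsics', 'T_tool_cam']
```

View pics/side0.png

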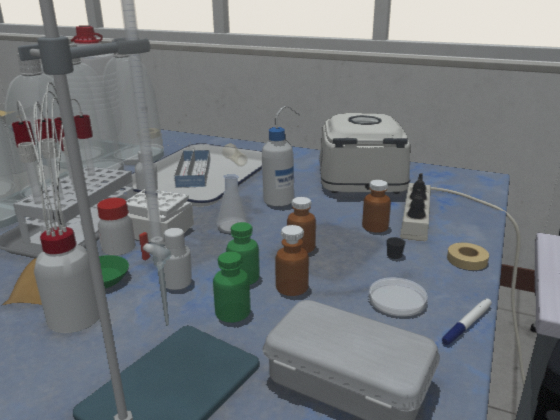

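View pics/top0.png

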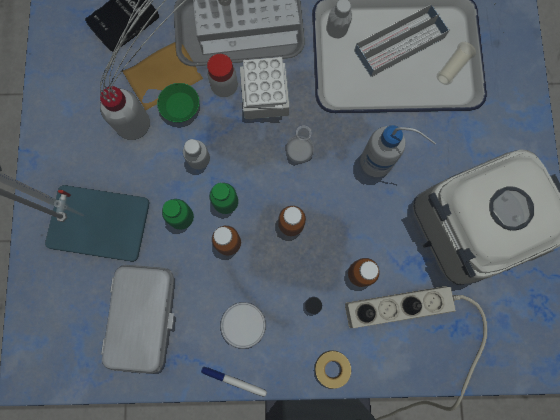

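View pics/wrist0.png

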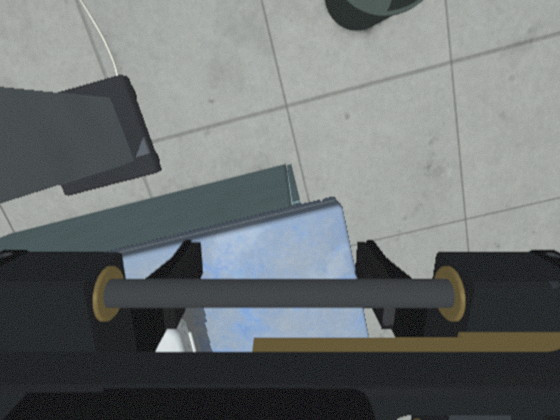

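The side view shows three amber bottles: caps at about (292,236), (301,207) and (378,187). The front one, at (292,236), seems to show a taller white stopper. The top view has the amber caps at about (292,214), (226,234) and (368,268). Next I'll measure the heights.

```bash
cat > h.py <<'E'
import numpy as np
def cloud(d,T=None):
    z=d["range_z"].astype(float);K=d["intrinsics"];h,w=z.shape
    u,v=np.meshgrid(np.arange(w),np.arange(h))
    P=np.stack([(u-K[0,2])/K[0,0]*z,-(v-K[1,2])/K[1,1]*z,-z,np.ones_like(z)],-1)
    return (P@(d["cam_to_world"] if T is None else T).T)[...,:3]
E
python3 - <<'E'
from h import *; import cv2
for n,pts in (("top",[(292,214),(226,234),(368,268),(224,188),(177,208)]),("side",[(292,232),(301,207),(378,187)])):
    d=np.load(n+"0.npz");P=cloud(d);im=d["image"].astype(int)
    m=(im.min(-1)>150)&(im.max(-1)-im.min(-1)<30)&(d["range_z"]>0)
    for u,v in pts:
        s=np.zeros_like(m);s[v-18:v+19,u-18:u+19]=1
        Q=P[s&m]; 
        if len(Q)>10:
            top=Q[Q[:,2]>np.percentile(Q[:,2],90)-4]
            c,rad=cv2.minEnclosingCircle(top[:,:2].astype(np.float32))
            print(n,u,v,len(Q),"z pct",np.percentile(Q[:,2],[5,50,95]).round(1),"med",np.median(top,0).round(1),"circ",np.round(c,1),round(rad,1))
        print("   centre px",P[v,u].round(1), "bench z near", np.percentile(P[v-40:v+41,u-40:u+41,2],[5,10]).round(1))
im=np.load("side0.npz")["image"]
c=cv2.resize(im[160:310,200:400],None,fx=4,fy=4,interpolation=cv2.INTER_CUBIC);cv2.imwrite("pics/sidez.png",c[:,:,::-1])
E
```

```text
top 292 214 209 z pct [ 98.8 101.5 104.6] med [572.6  96.7 101.8] circ [572.9  96.3] 16.1
   centre px [574.6  97.  100.9] bench z near [-1.5 -0.7]
top 226 234 216 z pct [108.7 111.3 114. ] med [534.5 232.7 111.5] circ [534.6 232.4] 15.9
   centre px [536.6 225.3 110.2] bench z near [-1.3 -0.6]
top 368 268 225 z pct [ 98.8 101.4 104.2] med [462.3 -47.2 101.7] circ [462.8 -47.2] 16.1
   centre px [466.1 -45.3 103.5] bench z near [-1.4 -0.7]
   centre px [629.2 229.8 103.6] bench z near [-1.3 -0.5]
   centre px [591.4 322.2 101.5] bench z near [-1.3 -0.4]
side 292 232 158 z pct [107.2 108.4 109.6] med [530.8 233.5 108.4] circ [531.1 232.3] 17.6
   centre px [527.2 241.2 108.7] bench z near [-2.5 -2.1]
side 301 207 105 z pct [ 97.7  98.7 100.1] med [569.4  99.   98.7] circ [553.7 149. ] 71.2
   centre px [563.6 112.3  91.9] bench z near [-2.7 -2.3]
side 378 187 84 z pct [97.4 98.7 99.8] med [459.1 -46.9  98.8] circ [458.5 -47.7] 16.5
   centre px [456.2 -31.1  95.2] bench z near [-2.4 -1.7]
```

View pics/sidez.png

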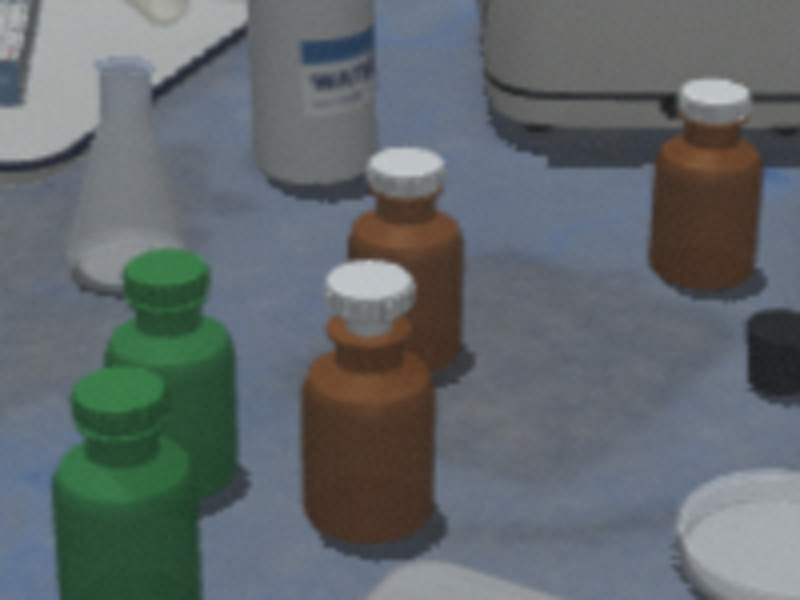

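In the zoom, the front bottle's stopper is clearly proud, with its shank showing at crop (370,325). Measured top is about 110 mm, against 100–101 mm for the other two. Target axis is about (532.5, 232.8). Next I'll check for tall obstacles along the path.

Run:
```python
from h import *
from collections import Counter
grid={}
for n in("top","side"):
    d=np.load(n+"0.npz");P=cloud(d)[d["range_z"]>0]
    for lo,hi in((120,180),(180,260),(260,400),(400,1000)):
        Q=P[(P[:,2]>lo)&(P[:,2]<hi)&(P[:,0]<900)&(P[:,1]>-250)]
        c=Counter(map(tuple,(Q[:,:2]//40*40).astype(int)))
        print(n,lo,hi,sorted((k,v) for k,v in c.items() if v>5))
P=cloud(np.load("top0.npz"))
for u,v in((62,205),(20,185),(5,180),(140,320),(60,190)):print(u,v,P[v,u].round(0))
P=cloud(np.load("side0.npz"))
for u,v in((122,412),(100,300),(75,150),(60,60),(130,46),(135,100),(155,230),(163,300)):print(u,v,P[v,u].round(0))
```

```text
top 120 180 [((np.int64(440), np.int64(-280)), 139), ((np.int64(440), np.int64(-240)), 280), ((np.int64(480), np.int64(-280)), 135), ((np.int64(480), np.int64(-240)), 546), ((np.int64(480), np.int64(-200)), 22), ((np.int64(520), np.int64(-280)), 115), ((np.int64(520), np.int64(-240)), 560), ((np.int64(520), np.int64(-200)), 214), ((np.int64(560), np.int64(-280)), 116), ((np.int64(560), np.int64(-240)), 492), ((np.int64(560), np.int64(-200)), 427), ((np.int64(560), np.int64(480)), 49), ((np.int64(560), np.int64(560)), 89), ((np.int64(600), np.int64(-280)), 110), ((np.int64(600), np.int64(-240)), 419), ((np.int64(600), np.int64(-200)), 187), ((np.int64(640), np.int64(-280)), 26), ((np.int64(640), np.int64(-240)), 19), ((np.int64(640), np.int64(-120)), 76), ((np.int64(640), np.int64(-80)), 10), ((np.int64(680), np.int64(-160)), 23), ((np.int64(680), np.int64(-120)), 449), ((np.int64(680), np.int64(-80)), 314), ((np.int64(720), np.int64(-120)), 43), ((np.int64(720), np.int64(-80)), 57), ((np.int64(760), np.int64(400)), 158), ((np.int64(760), np.int64(440)), 178), ((np.int64(800), np.int6
[... 2630 characters left out ...]
, np.int64(360)), 8), ((np.int64(800), np.int64(400)), 11), ((np.int64(840), np.int64(320)), 21), ((np.int64(840), np.int64(360)), 62), ((np.int64(880), np.int64(320)), 52), ((np.int64(880), np.int64(360)), 36)]
side 400 1000 [((np.int64(560), np.int64(480)), 1067), ((np.int64(560), np.int64(520)), 516), ((np.int64(560), np.int64(560)), 1870), ((np.int64(600), np.int64(560)), 316)]
62 205 [579. 499. 213.]
20 185 [580. 500. 353.]
5 180 [577. 501. 392.]
140 320 [378. 397.  69.]
60 190 [604. 502. 218.]
122 412 [588. 587.  32.]
100 300 [589. 588. 184.]
75 150 [588. 585. 340.]
60 60 [582. 589. 416.]
130 46 [570. 519. 420.]
135 100 [578. 511. 369.]
155 230 [574. 510. 229.]
163 300 [577. 507. 136.]
```

```bash
cat > go.py <<'E'
import numpy as np,sys
from rig import r
from scipy.spatial.transform import Rotation as R
s=r.get_state();T=np.array([float(a) for a in sys.argv[1:4]])
M=R.from_rotvec(s["ee_rot"]);print(s["clock"],s["ee_pos"].round(1),s["ee_rot"].round(4),"F",s["force"].round(2),s["opening"])
print("cm:",(M.inv().apply(T-s["ee_pos"])/10).round(2), "level err deg",np.degrees(M.as_matrix()[:2,2]).round(2))
E
python3 go.py 532 232.5 200
```

```text
0.15 [160.  629.6 221.7] [-3.8980e-01 -3.1172e+00  2.4000e-03] F [-0.65 -0.3   0.12] 87.28066124229301
cm: [-45.83 -29.32   2.22] level err deg [-0.02 -0.09]
```

```bash
python3 -m creep '[[-1,-0.6,0,0,0,0],[-3,-1.9,0,0,0,0],[-6,-3.8,0,0,0,0],[-9,-5.8,0,0,0,0],[-12,-7.7,0,0,0,0],[-15,-9.6,0,0,0,0],[-18,-11.5,0,0,0,0],[-21,-13.4,0,0,0,0],[-22.5,-14.4,0,0,0,0],[-23,-14.7,0,0,0,0]]' 0 10; python3 go.py 532 232.5 200
```

```text
clock: 1.15
ee_pos: [349.5, 427.8, 222.7]
ee_rot: [0.398, 3.115, -0.001]
force: [-0.4, 0.7, 0.1]
opening: 15.3
1.15 [349.5 427.8 222.7] [ 3.9800e-01  3.1153e+00 -8.0000e-04] F [-0.38  0.65  0.15] 15.259910615036993
cm: [-22.58 -14.31   2.3 ] level err deg [ 0.05 -0.03]
```

```bash
python3 -m creep '[[-1,-0.6,0,0,0,0],[-3,-1.9,0,0,0,0],[-6,-3.8,0.3,0,0,0],[-9,-5.7,0.6,0,0,0],[-12,-7.6,0.9,0,0,0],[-15,-9.5,1.2,0,0,0],[-18,-11.4,1.5,0,0,0],[-20.8,-13.2,1.8,0,0,0],[-22.2,-14.1,2.1,0,0,0],[-22.7,-14.4,2.2,0,0,0]]' 0 10; python3 go.py 532 232.5 200
python3 - <<'E'
from rig import r
import cv2, numpy as np
from h import *
for n in ("side","top","wrist"):
    c=r.read_camera(n); cv2.imwrite(f"pics/{n}1.png",c["image"][:,:,::-1]); np.savez(f"{n}1.npz",**c)
E
python3 go.py 532 232.5 200
```

```text
clock: 2.15
ee_pos: [532.2, 233.8, 200.0]
ee_rot: [-0.393, -3.117, 0.002]
force: [-0.9, 0.7, -0.8]
opening: 0.3
2.15 [532.2 233.8 200. ] [-3.9280e-01 -3.1168e+00  1.5000e-03] F [-0.92  0.73 -0.85] 0.32947629415999696
cm: [-0.01 -0.14  0.  ] level err deg [-0.02 -0.05]
2.3 [530.6 236.8 200.4] [-3.8710e-01 -3.1167e+00 -7.0000e-04] F [0.08 0.37 0.12] 0.41798274935024377
cm: [-0.24 -0.38  0.04] level err deg [-0.05  0.03]
```

View pics/side1.png

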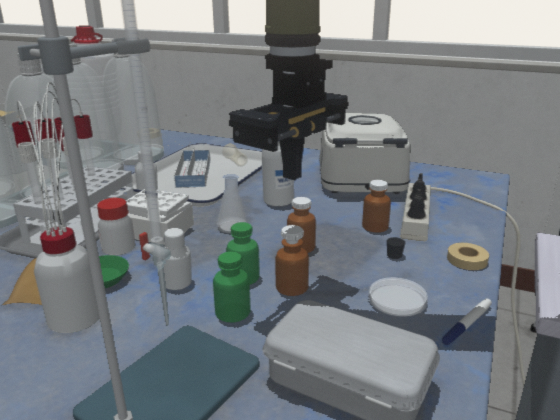

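View pics/wrist1.png

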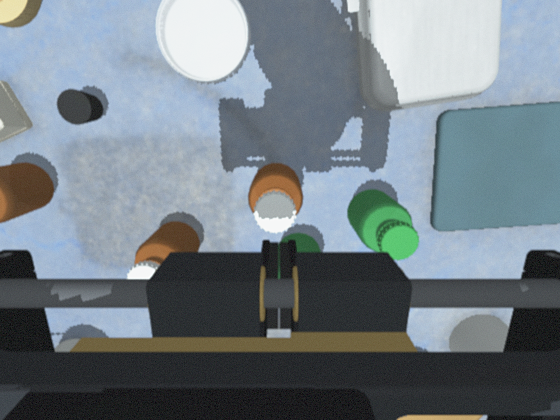

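View pics/top1.png

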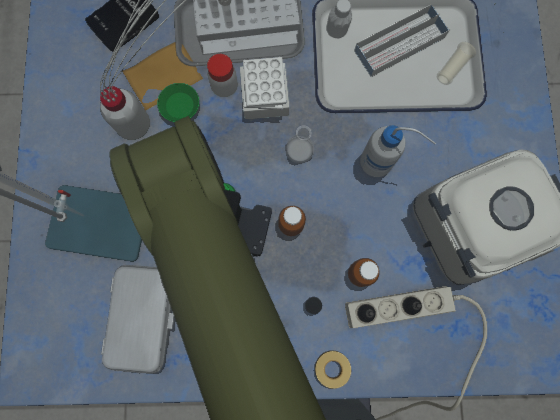

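The wrist view shows the amber bottle's white cap at about (276,210), in line with the fingertips at (280,245). I'll measure the stopper in the tool frame.

Run:
```python
from h import *
from rig import r
from scipy.spatial.transform import Rotation as R
import cv2
s=r.get_state();M=R.from_rotvec(s["ee_rot"])
d=np.load("wrist1.npz");P=cloud(d,d["T_tool_cam"])
W=M.apply(P.reshape(-1,3)).reshape(P.shape)+s["ee_pos"]
im=d["image"].astype(int);m=(im.min(-1)>130)&(im.max(-1)-im.min(-1)<30)&(d["range_z"]>0)
b=np.zeros_like(m);b[180:236,245:310]=1
m&=b&(abs(W[...,2]-109)<8)
Q=W[m];print(len(Q),np.percentile(Q[:,2],[5,50,95]).round(1))
t=m&(W[...,2]>np.percentile(Q[:,2],60)-3);print(cv2.minEnclosingCircle(W[t][:,:2].astype(np.float32)),W[t].mean(0).round(1))
print("tool",cv2.minEnclosingCircle(P[t][:,:2].astype(np.float32)))
v,u=np.where(m);print(u.min(),u.max(),v.min(),v.max(), s["ee_pos"])
d=np.load("side1.npz");P=cloud(d);im=d["image"].astype(int);m=(im.min(-1)>150)&(im.max(-1)-im.min(-1)<30)
b=np.zeros_like(m);b[225:246,275:310]=1;Q=P[m&b];print("side1",np.median(Q,0).round(1))
```

```text
1300 [107.  109.1 110.2]
((531.0989990234375, 232.17572021484375), 18.303709030151367) [530.3 232.2 109.1]
tool ((-1.7180702686309814, -4.352793216705322), 18.303958892822266)
254 295 191 231 [530.57716426 236.76453828 200.36771628]
side1 [540.9 231.  108.3]
```

```bash
python3 -m creep '[[-0.1,-0.1,0.5,0,0,0],[-0.2,-0.3,1.3,0,0,0],[-0.2,-0.4,2.2,0,0,0],[-0.2,-0.4,3.2,0,0,0],[-0.2,-0.4,4.2,0,0,0],[-0.2,-0.4,5.2,0,0,0],[-0.2,-0.4,6.2,0,0,0],[-0.2,-0.4,6.9,0,0,0],[-0.2,-0.4,7.4,0,0,0],[-0.2,-0.4,7.5,0,0,0]]' 0 10; for i in 1 2 3; do python3 go.py 531.8 232.4 110; done
python3 - <<'E'
from rig import r
import cv2
c=r.read_camera("side"); cv2.imwrite("pics/side2.png",cv2.resize(c["image"][120:320,180:440],None,fx=3,fy=3,interpolation=cv2.INTER_CUBIC)[:,:,::-1])
E
python3 go.py 531.8 232.4 110
```

```text
clock: 3.3
ee_pos: [532.0, 230.9, 124.9]
ee_rot: [-0.39, -3.117, 0.001]
force: [0.1, -0.6, 0.1]
opening: 0.4
3.3 [532.  230.9 124.9] [-3.8970e-01 -3.1166e+00  8.0000e-04] F [ 0.08 -0.64  0.12] 0.4070020079149869
cm: [0.06 0.14 1.49] level err deg [-0.04 -0.03]
3.3 [532.  230.9 124.9] [-3.8970e-01 -3.1166e+00  8.0000e-04] F [ 0.08 -0.64  0.12] 0.4070020079149869
cm: [0.06 0.14 1.49] level err deg [-0.04 -0.03]
3.3 [532.  230.9 124.9] [-3.8970e-01 -3.1166e+00  8.0000e-04] F [ 0.08 -0.64  0.12] 0.4070020079149869
cm: [0.06 0.14 1.49] level err deg [-0.04 -0.03]
3.35 [532.2 231.  125.2] [-3.897e-01 -3.117e+00  4.000e-04] F [ 0.62 -0.16 -0.77] 0.46933915714402297
cm: [0.07 0.12 1.52] level err deg [-0.02 -0.01]
```

View pics/side2.png

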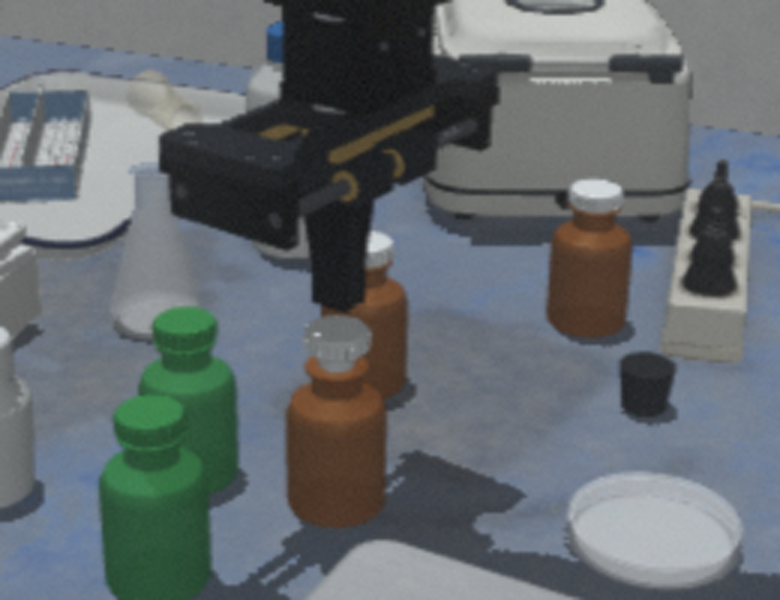

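```bash
python3 -m creep '[[0.05,0.1,0.3,0,0,0],[0.05,0.1,0.6,0,0,0],[0.05,0.1,0.9,0,0,0],[0.05,0.1,1.1,0,0,0],[0.05,0.1,1.3,0,0,0],[0.05,0.1,1.5,0,0,0],[0.05,0.1,1.6,0,0,0],[0.05,0.1,1.7,0,0,0],[0.05,0.1,1.8,0,0,0],[0.05,0.1,1.9,0,0,0]]' 0 10; python3 go.py 531.8 232.4 100
```

```text
clock: 4.35
ee_pos: [532.2, 232.2, 106.8]
ee_rot: [0.39, 3.117, 0.0]
force: [-0.2, -0.4, 2.4]
opening: 0.6
4.35 [532.2 232.2 106.8] [3.8980e-01 3.1171e+00 4.0000e-04] F [-0.21 -0.37  2.4 ] 0.6338978692420236
cm: [0.04 0.01 0.68] level err deg [0.01 0.01]
```

Contact is made and the force is about 2.4 N, which matches the sliding friction. I'll go on slowly.

```bash
python3 -m creep '[[0,0,0.06,0,0,0],[0,0,0.12,0,0,0],[0,0,0.18,0,0,0],[0,0,0.24,0,0,0],[0,0,0.3,0,0,0],[0,0,0.35,0,0,0],[0,0,0.4,0,0,0],[0,0,0.45,0,0,0],[0,0,0.5,0,0,0],[0,0,0.5,0,0,0]]' 0 10; python3 go.py 531.8 232.4 100
```

```text
clock: 5.35
ee_pos: [532.1, 232.2, 101.5]
ee_rot: [0.39, 3.117, 0.0]
force: [-0.7, -0.7, 1.8]
opening: 0.4
5.35 [532.1 232.2 101.5] [3.8970e-01 3.1172e+00 1.0000e-04] F [-0.66 -0.73  1.83] 0.3997772181984135
cm: [0.04 0.02 0.15] level err deg [0.01 0.  ]
```

```bash
python3 -m creep '[[0,0,0.02,0,0,0],[0,0,0.04,0,0,0],[0,0,0.06,0,0,0],[0,0,0.08,0,0,0],[0,0,0.1,0,0,0],[0,0,0.1,0,0,0],[0,0,0.1,0,0,0],[0,0,0.1,0,0,0],[0,0,0.1,0,0,0],[0,0,0.1,0,0,0]]' 0 10; python3 go.py 531.8 232.4 100
```

```text
clock: 6.35
ee_pos: [532.1, 232.2, 100.6]
ee_rot: [0.39, 3.117, 0.0]
force: [0.3, 0.3, 2.5]
opening: 0.7
6.35 [532.1 232.2 100.6] [3.8980e-01 3.1172e+00 1.0000e-04] F [0.34 0.25 2.54] 0.654489898814109
cm: [0.04 0.02 0.06] level err deg [0. 0.]
```

```bash
python3 -m creep '[[0,0,0.01,0,0,0],[0,0,0.02,0,0,0],[0,0,0.03,0,0,0],[0,0,0.04,0,0,0],[0,0,0.05,0,0,0],[0,0,0.06,0,0,0],[0,0,0.06,0,0,0],[0,0,0.06,0,0,0],[0,0,0.06,0,0,0],[0,0,0.06,0,0,0]]' 0 10; python3 go.py 531.8 232.4 100
```

```text
clock: 7.35
ee_pos: [532.2, 232.2, 100.5]
ee_rot: [0.39, 3.117, 0.001]
force: [-1.9, -0.6, 6.2]
opening: 0.5
7.35 [532.2 232.2 100.5] [3.8970e-01 3.1171e+00 5.0000e-04] F [-1.85 -0.62  6.22] 0.49775044827119214
cm: [0.04 0.01 0.05] level err deg [0.01 0.02]
```

The force has risen to 6 N and the motion has stalled at 100.5 mm. One small further push will confirm whether this is the hard stop.

```bash
python3 -m creep '[[0,0,0.01,0,0,0],[0,0,0.02,0,0,0],[0,0,0.03,0,0,0],[0,0,0.04,0,0,0],[0,0,0.05,0,0,0],[0,0,0.05,0,0,0],[0,0,0.05,0,0,0],[0,0,0.05,0,0,0],[0,0,0.05,0,0,0],[0,0,0.05,0,0,0]]' 0 10; python3 go.py 531.8 232.4 100
```

```text
clock: 8.35
ee_pos: [532.3, 232.3, 100.4]
ee_rot: [0.39, 3.117, 0.001]
force: [-2.7, -1.4, 8.0]
opening: 0.4
8.35 [532.3 232.3 100.4] [3.8970e-01 3.1168e+00 1.0000e-03] F [-2.67 -1.42  8.01] 0.42923923264142505
cm: [ 0.05 -0.    0.04] level err deg [0.03 0.03]
```

This is the hard stop: commanding 0.5 mm more moved it only 0.1 mm and the force reached 8 N. Now I'll withdraw straight up.

```bash
python3 -m creep '[[0,0,-0.1,0,0,0],[0,0,-0.3,0,0,0],[0,0,-0.8,0,0,0],[0,0,-1.8,0,0,0],[0,0,-3.3,0,0,0],[0,0,-5.3,0,0,0],[0,0,-7.3,0,0,0],[0,0,-9,0,0,0],[0,0,-10,0,0,0],[0,0,-10.3,0,0,0]]' 0 10
python3 - <<'E'
from rig import r
from h import *
import cv2
from scipy.spatial.transform import Rotation as R
s=r.get_state();d=r.read_camera("wrist");M=R.from_rotvec(s["ee_rot"])
cv2.imwrite("pics/wrist3.png",d["image"][:,:,::-1])
P=cloud(d,d["T_tool_cam"]);W=M.apply(P.reshape(-1,3)).reshape(P.shape)+s["ee_pos"]
im=d["image"].astype(int);m=(im.min(-1)>130)&(im.max(-1)-im.min(-1)<30)&(d["range_z"]>0)
b=np.zeros_like(m);b[170:240,245:310]=1
m&=b&(W[...,2]>85)&(W[...,2]<120);Q=W[m];print("wrist",len(Q),np.percentile(Q[:,2],[5,50,95]).round(1),cv2.minEnclosingCircle(Q[:,:2].astype(np.float32)))
c=r.read_camera("side");P=cloud(c);im=c["image"].astype(int);m=(im.min(-1)>110)&(im.max(-1)-im.min(-1)<30)
o=np.load("side0.npz");Po=cloud(o)
for u,v in((292,238),(301,207),(378,187)):
    Q=P[v-12:v+12,u-15:u+15][m[v-12:v+12,u-15:u+15]];Q=Q[Q[:,2]>85];print(u,v,len(Q),np.percentile(Q[:,2],[50,90]).round(1) if len(Q) else "",np.median(Q,0).round(1) if len(Q) else "")
cv2.imwrite("pics/side3.png",cv2.resize(c["image"][120:320,180:440],None,fx=3,fy=3,interpolation=cv2.INTER_CUBIC)[:,:,::-1])
# bottle displacement: amber mask compare
def amb(i):
    i=i.astype(int);return (i[...,0]>i[...,2]+35)&(i[...,0]>i[...,1]+20)
for lo,hi,a,e in((245,300,270,312),):
    for i in(o["image"],c["image"]):
        v,u=np.where(amb(i)[lo:hi,a:e]);print("amber",len(u),u.mean().round(2)+a,v.mean().round(2)+lo,u.min()+a,u.max()+a,v.max()+lo)
E
```

```text
clock: 9.35
ee_pos: [532.9, 232.5, 204.6]
ee_rot: [0.39, 3.115, 0.003]
force: [0.6, 0.3, -0.4]
opening: 0.5
wrist 1183 [ 97.4  99.3 100.4] ((531.7299194335938, 230.74703979492188), 18.145729064941406)
292 238 194 [97.2 99.3] [533.1 242.9  97.2]
301 207 198 [97.8 99.2] [566.9 103.9  97.8]
378 187 164 [97.6 99.3] [457.6 -39.2  97.6]
amber 478 291.82 256.54 277 306 284
amber 1052 292.48 265.89 276 311 294
```

View pics/side3.png

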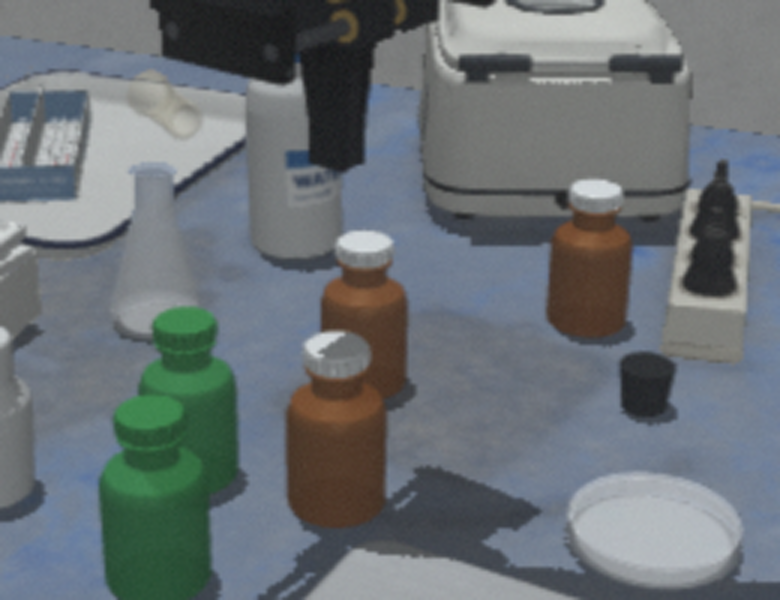

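The target stopper now sits on its rim with no shank showing, cap at crop (337,355). In the side camera its top matches the other two (99.3 mm vs 99.2 and 99.3 mm), and the bottle's outline is where it was.

```bash
python3 -c "
from rig import r
print(r.get_state()['force']); r.hand_in()"
```

```text
[ 0.77301561  0.37402517 -1.09827718]
the job is handed in; nothing more can be done
```

I pressed the proud stopper on the amber bottle at about (532, 232) mm fully home with the shut fingertips. I then withdrew straight up about 100 mm and handed the job in at about 9.5 s.

- **Pressing:** The stopper slid at about 2–2.5 N. It stalled at 100.4–100.5 mm, where commanding another 0.5 mm moved it only 0.1 mm. The readings between moves peaked at about 8 N down with about 3 N sideways.
- **Final check:** The side camera put its top at 99.3 mm, against 99.2 and 99.3 mm for the other two. The wrist camera read 99.3 mm, down from 109.1 mm, and no shank shows.
- **Bottle position:** In the side view the bottle looked unmoved and the neighbouring objects undisturbed. The wrist fits before and after differ by about 1.5 mm, which is within the 2 mm calibration.
- **Check that disagreed:** My before/after amber-pixel comparison gave very different counts, 478 against 1052. I put this down to the colour threshold under changed shading but didn't confirm it; I relied on the pictures and the wrist fit instead.

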